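# Nest the spice scoops on the travel hook

### The arm

A 6-joint arm with a two-finger parallel gripper is mounted at the origin on a cart in front of the work surface, level with it; the furniture and walls round the work are solid. World frame = base frame: x ahead of the robot, y to its left, z up, the work surface at z = 0. Lengths are in m, angles in rad, forces in N, time in s.
With the tool pointing down it reaches from about 0.375 to 0.9 m from the base axis. Payload 3.1 kg.
Tool frame: the origin (TCP) lies on the centre line of the jaws, within the pads' length; the fingertips stand 25 mm ahead of it and the grasp point (between the pads) lies 6 mm ahead of it (r.tip_extent is the distance from the TCP to the fingertips, in m); x points along the fingers, y is the direction in which the jaws open and shut, and the axes are right-handed (so a half turn about x gives the same grasp; the last joint's range is limited). The gripper opens to 85 mm and grips with 20 to 120 N. Pads are 22 mm wide; open, the fingers measure 114 mm over their backs; the gripper's body (76 mm by 85 mm) begins 54 mm behind the grasp point. The pads swing forward as they close: fully open they stand 13 mm farther back than shut.
Start: joints at [-1.353, 0.527, 1.433, -0, 1.181, -0.178], TCP at [0.242, -0.576, 0.256] pointing down, gripper open.
Joint ranges: [-3.08, 3.08], [-0.75, 2.2], [0.22, 2.44], [-1.43, 4.57], [0, 2.65], [-2.85, 2.85]. Speed limits (rad/s): [2.79, 2.79, 3.14, 3.14, 3.14, 3.14].

### API

Orientations are given as a rotation vector (axis times angle).
In Python, from rig import r, viewer, nets gives the robot as it stands.
- The arm moves only by the tool step_arm, never from a script. Its argument "motion" is a list that holds one entry, the list of rows, each a list of 4 numbers: the shift along the tool's x, y, z in mm, then the turn about the tool's x in rad. A call has 1 to 8 rows; each row is the pose to reach, as a shift and turn from the pose commanded when the call began, along the tool's axes at that moment; what a row does not reach only later rows make up. A row lasts 1/8 s, in which the tool goes at most 62.5 mm and 10.7 degrees, less where a joint would pass 70% of its speed; a pose out of reach is approached as far as the arm can. A call with a gripper value outside its range is refused whole. "gripper" is the opening, from -1 (shut) to 1 (fully open), set as the call begins (left out, the last holds). The fingers move at their own pace and stop on an object; the grip force is fixed at half the most. Time passes only in rows, so rows that repeat a pose let the fingers close. It gives the time, the measured TCP pose, the force and the opening at its end, in the units of the state.
- r.get_state(): the state, without advancing time (a new reading comes with each control period).
- viewer.grab_frame(name): name is "side" or "top" or "wrist"; returns a dict with "pixels" (480x640x3 uint8, blue, green, red), "K" (3x3 intrinsics, pixels), "R" (3x3) and "t" (3): a world point X has camera coordinates R X + t. Camera axes: x right, y down, z forward; pixel columns grow to the right and rows downward; lengths in m; the calibration is good to about 2 mm. A picture is of the moment at which its call begins. There is no depth.
- r.sign_off(): hands the job in, once; it reports no verdict.
Trained networks look in the newest picture that a camera, given by its name, has taken for a name from the list of things; names that differ only in an ending like _2 or _b are one class to them, and where a whole thing is asked for, a point or a joint stands for the part that bears it (a point fixed in the world has none). Each returns a list of dicts, best first, with "confidence" (0 to 1); they miss things now and then, are a little off and sometimes report something else, mostly with a low value. They report only what shows in the picture. A call takes as long as a camera call. They do not tell look-alikes from the thing itself.
- nets.look_for(camera, thing): "point" ([x, y, z] in m, in the coordinates of the camera as it stood for that picture, good to about 4 mm: the middle of the surface that is visible of it).
- nets.place_of(camera, thing): "point" ([x, y, z] in m, in the coordinates of the camera as it stood for that picture, good to about 4 mm: a listed point, or the origin of a listed thing).
The state is a dict: "time_s": time; "joint_positions": joint angles; "joint_velocities": joint speeds; "tau": joint torques, N m; "position": TCP position; "tcp_rot": TCP orientation; "force": force on the tool from outside, world axes, zero at the start; "moment": the same for the moment, N m; "finger_gap": opening from 0.0 (shut) to 1.0 (fully open).
Only numpy, scipy, OpenCV 4.12 (cv2) and the standard library are available. Lean on these libraries where they do the work, as an engineer would, in place of code of your own. Each camera call takes 0.05 s, during which the arm holds its last target. There are 200 camera calls.

### The job

Pack the spice scoops for the road as one nest on the hook of their stand, where the smallest already hangs: hang the middle scoop next, then the largest, each with its eye over the hook bar and its bowl over the bowl before it. Push each one past the sprung brass keeper and press it firmly, but without forcing, until the nest is felt to be hard up against the rubber stop; then let go. Leave the jar, cup and spice jar around the work standing where they are.

Things in the scene. Friction and masses are not known exactly. Their poses are not given: they have to be found in the camera images.
- stand: Hook stand, fixed to the table: dark steel base 150 x 120 x 8 mm, round post 20 mm thick, dark sleeve 20 x 20 x 50 mm on top with a thumbscrew. Origin on the table at the post's axis, z up. Its hook points along its own -x (roughly to the robot). The bar's axis is level, at y = 0, z = 0.180 of this frame. Arm, bar and stop are rigid.
- sleeve_mouth (a point): Front of the sleeve, on the bar's axis (stand x = -0.035). A telescoping arm comes out of it, locked at a reach that no reading gives: its black rubber stop, an upright plate 18 mm wide from 10 mm above to 58 mm below the axis, has its face 20 to 44 mm in front of this point. From there a round steel bar, 7 mm thick, runs 70 mm further along -x to its rounded end.
- keeper (a joint): Sprung brass wedge, 4 mm wide, in the bar's top. rad: 0 = up (rear edge 6 mm above the bar), 0.27 = pressed level. Upright rear face 36 mm in front of the stop's face; ramp runs 22 mm on from there towards the bar's end. A handle pushed in rides up the ramp, presses it down (push of 1 to 5 N) and it springs up behind; past it a scoop slides freely. Room behind it: three handles and 18 mm.
- scoop_small: Smallest steel scoop, 80 g, hanging behind the keeper, free to slide. All scoops: flat upright handle 6 mm thick, 12 mm eye near its top, bowl below. Origin: eye's centre, mid-thickness; z up the handle, y across; bowl bulges to -x, mouth faces +x, flush with the handle's back (x = +3 mm). Top 11 mm above origin. Handle 18 mm wide; bowl 40 wide, 28 deep, from 59 to 91 mm below the origin.
- scoop_medium: Middle scoop, 85 to 140 g, first standing on its bowl on the table, eye 98.5 mm up. Origin, axes as the small one. Handle 21 mm wide; bowl 51 wide, 33 deep, 53.5 to 98.5 mm below the origin, walls 2.5 mm, front rounded off: slips over the small bowl with 3 mm or more to spare. Nested, its handle lies flat on the front of the small one's, origin 6 mm further along -x. Hung, an eye's centre is 2.5 mm under the bar's axis.
- scoop_large: Largest scoop, 110 to 175 g, first standing on its bowl on the table, eye 106 mm up. Origin, axes as the small one. Handle 24 mm wide; bowl 62 wide, 38 deep, 48 to 106 mm below the origin, walls 2.5 mm, front rounded off: slips over the middle one's bowl with 3 mm or more to spare. Nested, its handle lies flat on the front of the middle one's, origin 6 mm further along -x.
- jar_open: Bystander: open glass jar, 69 mm wide and 115 mm tall, left on the table, loose. Origin at the centre of its underside.
- cup_a: Bystander: brown clay cup, 78 mm tall, at the back of the table, loose. Origin at the centre of its underside.
- spice: Bystander: small spice jar with black cap, 41 mm wide and 105 mm tall, left at the back, loose. Origin at the centre of its underside.
Mind the look-alikes: they are no part of the job. Leave any green look-alike of the scoop_large alone.

How it is judged:
By the outcome, as a careful person would: the job done as asked, in the order asked, and still so for the second after the job is handed in, with the robot touching nothing.
It also fails if it takes over 72 s, if anything falls off the work surface, if the arm or the gripper's body presses on something with over 40 N, if the wrist force passes 120 N, or if a joint passes its speed limit or range.

## Working session

There is one attempt and no reset: what is moved stays moved. The work goes in short steps, Python scripts to look and compute and a tool call to move; the robot and the scene stay as the last step left them, time stands still between calls to the robot, and variables do not carry over. Pictures are saved under pics/ and viewed, about 8 in all and at most 12, crops included, and the job is handed in when it is done.

Besides the shell and the picture viewer there is one more tool, called after "Emit:" in YAML: its name, and indented under it one key for each argument. step_arm: Moves the arm, as the interface text tells. Its arguments: {"type":"object","properties":{"motion":{"type":"array"},"gripper":{"type":"number"}},"required":["motion"]}

```bash
mkdir -p pics
cat > h.py <<'E'
import numpy as np, cv2
from scipy.spatial.transform import Rotation as Ro
from rig import r, viewer, nets
def grab(n): 
    f=viewer.grab_frame(n); f['R']=np.array(f['R']);f['t']=np.array(f['t']);f['K']=np.array(f['K']);return f
def w(f,p): return f['R'].T@(np.array(p)-f['t'])
def px(f,X):
    c=f['R']@np.array(X)+f['t']; u=f['K']@c; return u[:2]/u[2]
E
python3 - <<'E'
from h import *
s=r.get_state(); print(s['time_s'],s['position'],s['tcp_rot'],s['force'],r.tip_extent)
ims=[]
for c in ['side','top']:
    f=grab(c); ims.append(f['pixels']); print(c,'cam at',(-f['R'].T@f['t']).round(3), f['R'].round(2).tolist(),f['K'][0,0])
    for n in ['stand','sleeve_mouth','keeper','scoop_small','scoop_medium','scoop_large','jar_open','cup_a','spice']:
        for d in nets.place_of(c,n)[:4]:
            X=w(f,d['point']); print(n,round(d['confidence'],2),X.round(3),px(f,X).round())
    cv2.imwrite(f'pics/{c}0.png',f['pixels'])
print(r.get_state()['time_s'])
E
```

```text
0.0 [ 0.24142316 -0.57576917  0.25531665] [ 2.00441441  0.40522191 -2.00445531] [-0.33235469 -0.29466406 -0.21236612] 0.025
side cam at [ 0.556 -0.73   0.76 ] [[0.99, -0.1, -0.0], [-0.07, -0.6, -0.79], [0.08, 0.79, -0.61]] 440.5434652455205
stand 0.79 [ 0.609 -0.008  0.003] [311. 306.]
stand 0.26 [ 0.808 -0.027  0.008] [396. 304.]
sleeve_mouth 0.59 [ 0.569 -0.007  0.179] [291. 249.]Traceback (most recent call last):
  File "<stdin>", line 7, in <module>
ValueError: it knows: cup, jar_open, scoop_large, scoop_medium, scoop_small, sleeve_mouth, spice, stand
```

```bash
cat > look.py <<'E'
from h import *
import sys
tag=sys.argv[1]
for c in sys.argv[2].split(','):
    f=grab(c); print(c,'cam at',(-f['R'].T@f['t']).round(3), f['R'].round(2).tolist(),f['K'][0,0])
    cv2.imwrite(f'pics/{c}{tag}.png',f['pixels'])
    for n in ['stand','sleeve_mouth','scoop_small','scoop_medium','scoop_large','jar_open','cup','spice']:
        for d in nets.place_of(c,n)[:4]:
            X=w(f,d['point']); print(n,round(d['confidence'],2),X.round(3),px(f,X).round())
print(r.get_state()['time_s'])
E
python3 look.py 0 side,top
```

```text
side cam at [ 0.556 -0.73   0.76 ] [[0.99, -0.1, -0.0], [-0.07, -0.6, -0.79], [0.08, 0.79, -0.61]] 440.5434652455205
stand 0.61 [ 0.608 -0.006  0.004] [310. 305.]
stand 0.16 [ 0.524 -0.011  0.178] [269. 251.]
sleeve_mouth 0.91 [ 0.569 -0.009  0.178] [290. 249.]
scoop_medium 0.69 [ 0.443 -0.293  0.098] [226. 397.]
scoop_large 0.94 [0.443 0.375 0.108] [240. 188.]
scoop_large 0.69 [0.512 0.298 0.107] [265. 201.]
scoop_large 0.59 [0.43  0.288 0.112] [234. 203.]
jar_open 0.95 [ 0.583  0.459 -0.001] [290. 201.]
cup 0.63 [ 0.806 -0.027  0.003] [395. 305.]
spice 0.75 [0.7   0.331 0.   ] [331. 221.]
top cam at [0.454 0.067 1.57 ] [[-0.02, -1.0, -0.01], [-0.99, 0.03, -0.11], [0.11, 0.01, -0.99]] 598.1442009239114
stand 0.95 [ 0.61  -0.016  0.001] [364. 242.]
stand 0.29 [ 0.812 -0.034  0.   ] [368. 166.]
sleeve_mouth 0.91 [ 0.568 -0.012  0.179] [366. 252.]
scoop_small 0.59 [ 0.523 -0.008  0.173] [365. 271.]
scoop_medium 0.58 [ 0.445 -0.298  0.095] [483. 302.]
scoop_large 0.95 [0.444 0.372 0.104] [209. 309.]
scoop_large 0.95 [0.514 0.291 0.106] [241. 279.]
scoop_large 0.83 [0.435 0.282 0.104] [246. 312.]
jar_open 0.77 [ 0.592  0.452 -0.001] [186. 253.]
jar_open 0.48 [0.433 0.281 0.104] [246. 313.]
cup 0.85 [ 0.813 -0.034  0.001] [368. 166.]
spice 0.6 [0.698 0.331 0.002] [232. 212.]
1.05
```

View pics/side0.png

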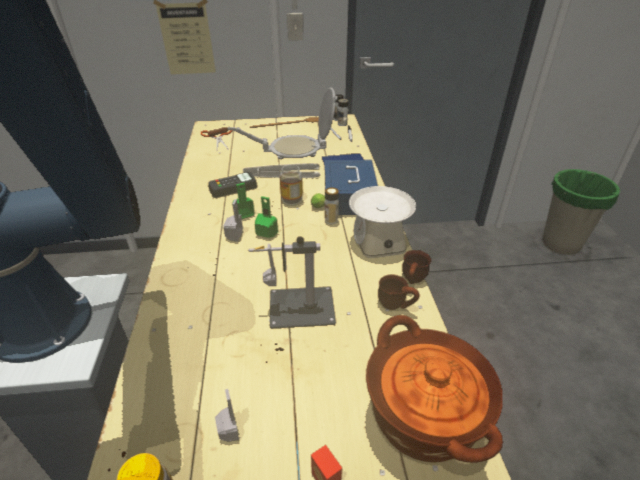

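View pics/top0.png

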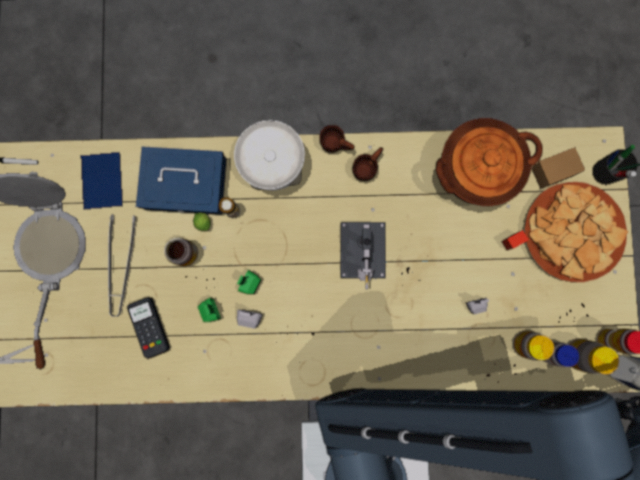

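Both pictures: the steel scoop at top(477,305) is the middle one. There are three candidates for the large one: green at top(209,309), green at top(248,282), and steel at top(247,318). By the description I choose the steel one. The stand is at (364,250), and its hook points down the image. Next is a close crop to check the choice and the yaws.

Run:
```python
import cv2, numpy as np
t=cv2.imread('pics/top0.png'); s=cv2.imread('pics/side0.png')
def c(im,u,v,h=20,k=400): return cv2.resize(im[v-h:v+h,u-h:u+h],(k,k),interpolation=cv2.INTER_CUBIC)
a=np.hstack([c(t,477,305,20,266),c(t,247,316,20,266),c(t,364,262,25,266)])
b=np.hstack([c(s,228,415,30,266),c(s,240,215,30,266),c(s,285,262,35,266)])
cv2.imwrite('pics/c0.png',np.vstack([a,b]))
```

```text
(no output)
```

View pics/c0.png

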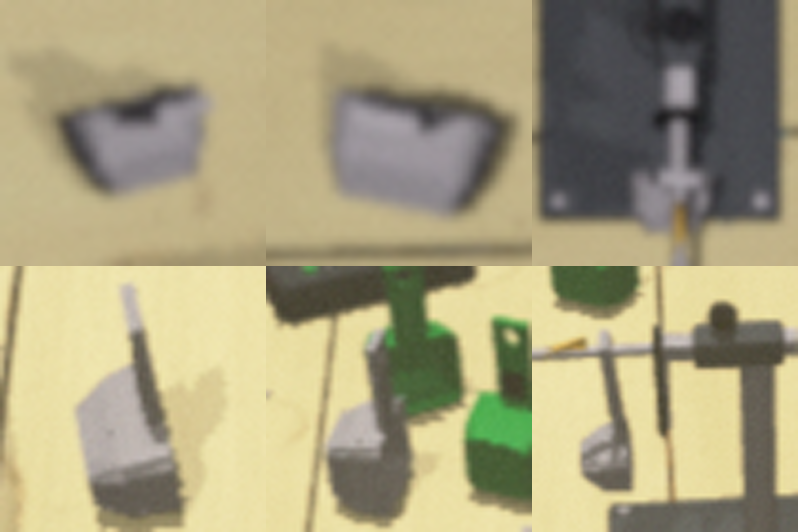

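```bash
cat >> h.py <<'E'
def plan(goal,yaw=None):
    """shift in tool axes (mm) and turn about tool x to bring TCP to goal with tool y at heading yaw (rad, of jaw axis from world y)"""
    s=r.get_state(); A=Ro.from_rotvec(s['tcp_rot']).as_matrix()
    d=A.T@(np.array(goal)-s['position'])*1000
    y=A[:,1]; cur=np.arctan2(-y[0],y[1]); t=0
    if yaw is not None:
        e=(yaw-cur+np.pi/2)%np.pi-np.pi/2; t=e*np.sign(A[2,0])
    print('t',s['time_s'],'pos',np.round(s['position'],4),'jawyaw',round(cur,3),'F',np.round(s['force'],1),'gap',s['finger_gap'])
    print('shift',d.round(1),'turn',round(float(t),3)); return A
E
python3 - <<'E'
from h import *
A=plan([0.40,-0.29,0.25],0.16); print(A.round(3))
f=grab('wrist'); C=-f['R'].T@f['t']; s=r.get_state(); print('cam in tool',(A.T@(C-s['position'])).round(3),(f['R']@A).round(2).tolist(),f['K'].round(0).tolist())
# stand base yaw from top
t=cv2.imread('pics/top0.png')[205:290,325:400]; g=cv2.cvtColor(t,cv2.COLOR_BGR2GRAY)
m=(g<110).astype(np.uint8); n,l,st,c=cv2.connectedComponentsWithStats(m); k=1+st[1:,4].argmax()
p=np.argwhere(l==k)[:,::-1].astype(np.float32); rc=cv2.minAreaRect(p); print(rc)
ft=viewer.grab_frame('top');R=np.array(ft['R']);T=np.array(ft['t']);K=np.array(ft['K'])
b=cv2.boxPoints(rc)+[325,205]
W=[]
for u in b:
    d=R.T@np.linalg.inv(K)@[u[0],u[1],1]; C=-R.T@T; W.append(C+d*(0.008-C[2])/d[2])
print(np.round(W,4))
E
```

```text
t 1.05 pos [ 0.2416 -0.5764  0.2563] jawyaw -2.745 F [ 0.2  0.1 -0.7] gap 1.0007332257495836
shift [   6.3 -202.9 -256.8] turn 0.237
[[ 0.     0.386 -0.922]
 [-0.    -0.922 -0.386]
 [-1.     0.    -0.   ]]
cam in tool [-0.117  0.    -0.078] [[0.0, 1.0, 0.0], [-0.3, -0.0, 0.95], [0.95, -0.0, 0.3]] [[334.0, 0.0, 322.0], [0.0, 334.0, 239.0], [0.0, 0.0, 1.0]]
((37.0, 46.0), (58.0, 46.0), 90.0)
[[ 0.6625  0.0476  0.008 ]
 [ 0.6594 -0.0734  0.008 ]
 [ 0.5071 -0.0681  0.008 ]
 [ 0.5101  0.0516  0.008 ]]
```

Emit:
step_arm:
  motion:
    - [[6,-50,-60,0.1],[6,-100,-120,0.237],[6,-150,-180,0.237],[6,-190,-240,0.237],[6,-203,-257,0.237],[6,-203,-257,0.237],[6,-203,-257,0.237]]
  gripper: 0.0

```text
time_s: 2.02
position: [0.4006, -0.2896, 0.2506]
tcp_rot: [2.137, 0.173, -2.136]
force: [-0.2, 0.1, 0.1]
finger_gap: 0.499
```

```bash
cat > wl.py <<'E'
from h import *
import sys
f=grab('wrist'); cv2.imwrite(f'pics/w{sys.argv[1]}.png',f['pixels']); np.savez(f'pics/w{sys.argv[1]}.npz',**{k:f[k] for k in 'KRt'})
for n in sys.argv[2].split(','):
    for d in nets.place_of('wrist',n)[:3]:
        X=w(f,d['point']); print(n,round(d['confidence'],2),X.round(4),px(f,X).round())
plan([float(v) for v in sys.argv[3].split(',')], float(sys.argv[4]))
E
python3 wl.py m scoop_medium 0.444,-0.296,0.12 0.16
```

```text
scoop_medium 0.94 [ 0.4465 -0.298   0.0977] [342. 178.]
t 2.125 pos [ 0.4001 -0.2913  0.2505] jawyaw -2.982 F [ 0.2 -0.3  0.2] gap 0.5027929605327187
shift [130.5  11.4 -42.6] turn -0.001
```

View pics/wm.png

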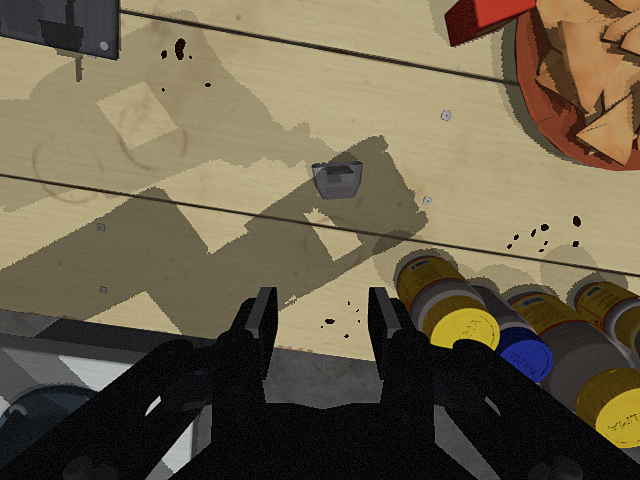

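The crop-free wrist view shows the middle steel scoop at (337,178). Its rear edge is level in the picture, so the jaws match its yaw. I'll descend over the handle and grip.

Emit:
step_arm:
  motion:
    - [[30,12.5,-43.5,0],[80,12.5,-43.5,0],[130,12.5,-43.5,0],[162,12.5,-43.5,0],[162,12.5,-43.5,0]]

```text
time_s: 2.75
position: [0.4432, -0.296, 0.0859]
tcp_rot: [2.138, 0.173, -2.145]
force: [0.3, -0.3, 0.9]
finger_gap: 0.5
```

Emit:
step_arm:
  motion:
    - [[0,0,0,0],[0,0,0,0],[0,0,0,0],[0,0,0,0],[0,0,0,0]]
  gripper: -1

```text
time_s: 3.38
position: [0.4457, -0.2958, 0.0895]
tcp_rot: [2.139, 0.169, -2.136]
force: [-1.1, -0.5, 5.6]
finger_gap: 0.229
```

Emit:
step_arm:
  motion:
    - [[-40,0,0,0],[-100,0,0,0],[-160,0,0,0],[-200,0,0,0],[-200,0,0,0]]

```text
time_s: 4.0
position: [0.4465, -0.2963, 0.292]
tcp_rot: [2.141, 0.165, -2.129]
force: [-0.1, 0.3, -1.5]
finger_gap: 0.232
```

```bash
python3 wl.py g scoop_medium,sleeve_mouth,stand 0.38,-0.05,0.33 0
```

```text
scoop_medium 0.81 [ 0.4464 -0.3005  0.2951] [333. 342.]
scoop_medium 0.65 [ 6.092e-01 -9.800e-03 -4.000e-04] [77.  7.]
stand 0.66 [ 6.088e-01 -9.900e-03 -2.000e-04] [77.  7.]
t 4.2 pos [ 0.4441 -0.2942  0.2865] jawyaw -2.982 F [-1.2 -0.1 -2.1] gap 0.2350975702066121
shift [ -42.6 -251.5   24.6] turn 0.16
```

View pics/wg.png

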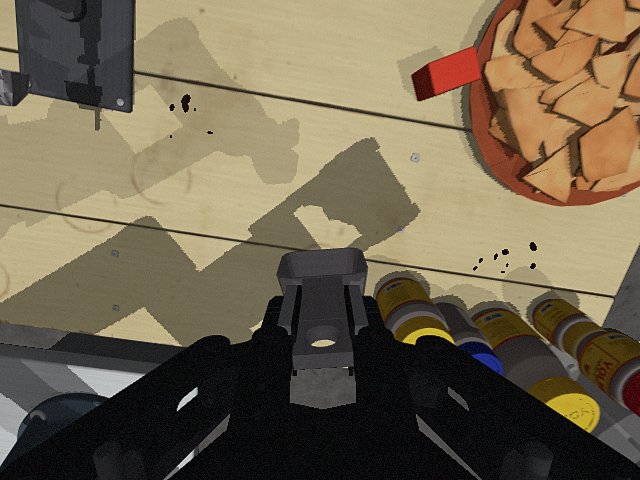

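The wrist view shows the scoop held upright, bowl at (322,265) and eye at (322,342) above the pads. Next I'll look at the hook from above.

Emit:
step_arm:
  motion:
    - [[-25,-50,-1.5,0.05],[-50,-100,-1.5,0.1],[-75,-150,-1.5,0.16],[-100,-200,-1.5,0.16],[-112,-250,-1.5,0.16],[-112,-288,-1.5,0.16],[-112,-288,-1.5,0.16],[-112,-288,-1.5,0.16]]

```text
time_s: 5.2
position: [0.4006, -0.011, 0.3992]
tcp_rot: [2.219, 0.0, -2.224]
force: [-0.2, 0.4, -0.1]
finger_gap: 0.232
```

```bash
python3 wl.py s scoop_small,sleeve_mouth,stand 0.40,-0.01,0.40 0
```

```text
sleeve_mouth 0.95 [ 0.5781 -0.0079  0.1788] [319.  13.]
stand 0.96 [ 0.6108 -0.0114 -0.0027] [323.  31.]
t 5.4 pos [ 0.401  -0.0117  0.3998] jawyaw 3.14 F [-0.7 -0.1 -1.9] gap 0.2317040204153538
shift [-0.2 -1.7  1. ] turn -0.002
```

View pics/ws.png

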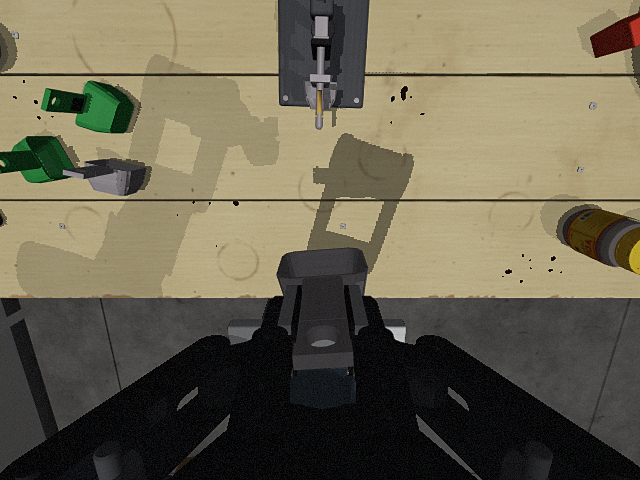

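The wrist view shows the bar from its end at (319,128) back to the sleeve at about (321,20). The keeper shows in brass at (319,103), the small handle at (320,78), and the base corners at (280,105) and (366,107).

Run:
```python
import cv2, numpy as np
im=cv2.imread('pics/ws.png'); g=cv2.cvtColor(im,cv2.COLOR_BGR2GRAY)
for v in [20,30,42,50,56,62,68,72,78,84,90,96,104,112,118,122,126,130]: print(v,g[v,306:336].tolist())
print(g[0:135:2,320].tolist())
for v in [20,50,80,100]:
  d=np.abs(np.diff(g[v].astype(int))); print(v,[ (i,int(np.diff(g[v].astype(int))[i])) for i in np.where(d>40)[0] if 265<i<385])
```

```text
20 [61, 57, 59, 62, 55, 61, 54, 8, 20, 131, 153, 147, 150, 148, 150, 147, 145, 150, 154, 157, 159, 135, 40, 3, 19, 27, 30, 40, 34, 42]
30 [74, 64, 72, 59, 57, 26, 54, 54, 51, 136, 157, 148, 146, 149, 148, 147, 148, 151, 155, 155, 161, 127, 21, 40, 44, 42, 40, 39, 29, 31]
42 [66, 66, 74, 72, 52, 20, 27, 24, 21, 24, 24, 23, 35, 13, 23, 26, 27, 13, 29, 30, 28, 25, 28, 25, 30, 19, 40, 34, 35, 35]
50 [66, 64, 72, 67, 76, 53, 0, 11, 3, 0, 14, 88, 121, 133, 153, 139, 129, 111, 76, 0, 1, 0, 0, 2, 12, 50, 35, 39, 38, 36]
56 [64, 67, 71, 67, 68, 67, 45, 10, 9, 12, 16, 105, 123, 135, 156, 143, 130, 110, 60, 1, 5, 7, 6, 2, 37, 42, 41, 32, 36, 39]
62 [69, 69, 73, 68, 71, 66, 70, 61, 68, 68, 58, 96, 121, 134, 161, 139, 120, 103, 52, 66, 64, 71, 72, 76, 40, 40, 28, 41, 35, 32]
68 [66, 70, 74, 65, 72, 64, 65, 65, 68, 68, 55, 102, 125, 140, 165, 134, 123, 99, 55, 68, 67, 48, 40, 33, 40, 40, 48, 32, 37, 38]
72 [64, 70, 68, 66, 68, 66, 69, 63, 67, 64, 56, 108, 125, 142, 167, 133, 125, 94, 47, 31, 36, 33, 41, 34, 38, 33, 47, 30, 41, 36]
78 [58, 61, 55, 60, 157, 158, 159, 156, 158, 154, 159, 153, 153, 15
[... 1588 characters left out ...]
 153, 155, 40, 74, 75, 85, 96, 106, 118, 128, 135, 151, 155, 151, 132, 128, 134, 131, 129, 129, 126, 85, 171, 169, 167]
20 [(np.int64(277), -90), (np.int64(312), -46), (np.int64(314), 111), (np.int64(327), -95), (np.int64(367), 86), (np.int64(368), 44)]
50 [(np.int64(277), -56), (np.int64(278), -47), (np.int64(311), -53), (np.int64(316), 74), (np.int64(324), -76), (np.int64(365), 65), (np.int64(366), 59)]
80 [(np.int64(278), -98), (np.int64(309), 106), (np.int64(329), -104), (np.int64(364), 92)]
100 [(np.int64(278), -156), (np.int64(283), 44), (np.int64(286), -67), (np.int64(316), 44), (np.int64(330), 51), (np.int64(334), -86), (np.int64(353), 109), (np.int64(358), -88), (np.int64(362), 84)]
```

```bash
cat >> h.py <<'E'
def ray(K,R,t,u,v,z):
    d=R.T@np.linalg.inv(K)@[u,v,1]; C=-R.T@t; return C+d*(z-C[2])/d[2]
E
python3 - <<'E'
from h import *
z=np.load('pics/ws.npz'); q=lambda u,v,h: ray(z['K'],z['R'],z['t'],u,v,h)
P=[q(u,v,.18) for u,v in [(318.7,128.5),(318.6,118),(320.2,72),(320.4,62),(320.6,52),(321.1,25)]]
print(np.round(P,4)); P=np.array(P); k=np.polyfit(P[:,0],P[:,1],1); print('slope',k[0],'y at .5',np.polyval(k,.5))
print('stop front top edge',q(320,46,.19).round(4),'small handle top',q(320,76,.1885).round(4),q(320,82.5,.1885).round(4))
print('base corners',[q(u,v,.008).round(4) for u,v in [(278.5,100),(278,20),(365,80),(368,20)]])
print('keeper front/rear', q(319,122,.1835).round(4),q(319,90,.1895).round(4))
# eye of held scoop: camera coords ray
s=r.get_state(); print(s['position']); A=plan([0.4,-.01,.4],0)
e=q(321,342,s['position'][2]+.0105); print('held eye', e.round(4))
E
```

```text
[[ 0.4823 -0.0072  0.18  ]
 [ 0.4918 -0.0071  0.18  ]
 [ 0.5312 -0.0087  0.18  ]
 [ 0.5394 -0.0089  0.18  ]
 [ 0.5475 -0.0091  0.18  ]
 [ 0.5686 -0.0096  0.18  ]]
slope -0.030857506134403363 y at .5 -0.007587338776833473
stop front top edge [ 0.55   -0.0086  0.19  ] small handle top [ 0.5267 -0.0086  0.1885] [ 0.5214 -0.0086  0.1885]
base corners [array([0.5224, 0.0514, 0.008 ]), array([0.6204, 0.0481, 0.008 ]), array([ 0.5481, -0.0696,  0.008 ]), array([ 0.6204, -0.0708,  0.008 ])]
keeper front/rear [ 0.4881 -0.0075  0.1835] [ 0.5151 -0.0076  0.1895]
[ 0.4009903  -0.01166342  0.39979795]
t 5.4 pos [ 0.401  -0.0117  0.3998] jawyaw 3.14 F [-0.7 -0.1 -1.9] gap 0.2317040204153538
shift [-0.2 -1.7  1. ] turn -0.002
held eye [ 0.4052 -0.0104  0.4103]
```

Emit:
step_arm:
  motion:
    - [[50,-4.5,0,0.031],[100,-4.5,0,0.031],[150,-4.5,-20,0.031],[190,-4.5,-45,0.031],[215,-4.5,-50,0.031],[230.5,-4.5,-50,0.031],[230.5,-4.5,-50,0.031],[230.5,-4.5,-50,0.031]]

```text
time_s: 6.4
position: [0.4513, -0.0068, 0.1702]
tcp_rot: [-2.206, 0.036, 2.204]
force: [1.0, 0.8, -1.9]
finger_gap: 0.23
```

```bash
cat > avg.py <<'E'
from h import *
P=[];F=[]
for i in range(5):
    f=grab('wrist'); s=r.get_state(); P.append(s['position']);F.append(s['force'])
print('avg',np.mean(P,0).round(4),np.std(P,0).round(4),'F',np.mean(F,0).round(2))
import sys
cv2.imwrite(f'pics/w{sys.argv[1]}.png',f['pixels']); np.savez(f'pics/w{sys.argv[1]}.npz',**{k:f[k] for k in 'KRt'})
A=plan([0.45,-.0065,.169],-.031)
E
python3 avg.py p
python3 - <<'E'
import cv2
im=cv2.imread('pics/wp.png')[:400,220:430]; cv2.imwrite('pics/wpc.png',cv2.convertScaleAbs(cv2.resize(im,None,fx=1.5,fy=1.5,interpolation=cv2.INTER_CUBIC),alpha=1.4,beta=15))
E
```

```text
avg [ 0.4513 -0.0065  0.1706] [0.0001 0.0001 0.0001] F [ 0.17  0.36 -1.2 ]
t 6.65 pos [ 0.4511 -0.0063  0.1705] jawyaw 3.11 F [ 0.3  0.  -1. ] gap 0.23063583161431433
shift [1.5 0.2 1.1] turn -0.0
```

View pics/wpc.png

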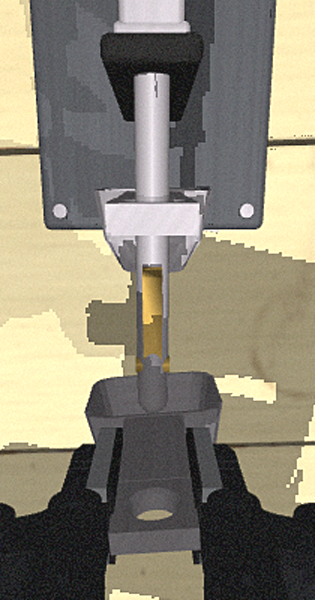

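The crop shows the bar (centre column about 152) in line with the eye (about 153) and running parallel to the tool, so I'll thread it slowly.

Emit:
step_arm:
  motion:
    - [[0,0,-8,0],[0,0,-16,0],[0,0,-22,0],[0,0,-27,0],[0,0,-32,0],[0,0,-32,0]]

```text
time_s: 7.4
position: [0.4831, -0.0073, 0.1698]
tcp_rot: [-2.206, 0.034, 2.206]
force: [-0.3, -0.4, -0.5]
finger_gap: 0.235
```

Emit:
step_arm:
  motion:
    - [[0,0,-4,0],[0,0,-8,0],[0,0,-12,0],[0,0,-16,0],[0,0,-16,0]]

```text
time_s: 8.02
position: [0.4989, -0.0077, 0.1699]
tcp_rot: [-2.206, 0.034, 2.206]
force: [-1.4, -0.2, 0.2]
finger_gap: 0.232
```

```bash
python3 avg.py q
python3 - <<'E'
import cv2
im=cv2.imread('pics/wq.png')[:400,220:430]; cv2.imwrite('pics/wqc.png',cv2.convertScaleAbs(cv2.resize(im,None,fx=1.5,fy=1.5,interpolation=cv2.INTER_CUBIC),alpha=1.4,beta=15))
E
```

```text
avg [ 0.4989 -0.0077  0.17  ] [0. 0. 0.] F [-0.24  0.22  0.25]
t 8.275 pos [ 0.4989 -0.0077  0.17  ] jawyaw 3.11 F [-1.1 -0.1 -0.5] gap 0.23282013108253036
shift [ 0.9  0.3 48.9] turn -0.0
```

View pics/wqc.png

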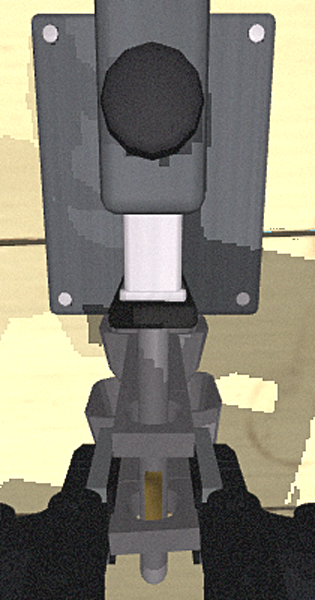

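The bar is through the eye: its end shows at (153,565), and the small scoop's handle is ahead at (153,440). I'll push past the keeper.

Emit:
step_arm:
  motion:
    - [[0,0,-4,0],[0,0,-8,0],[0,0,-12,0],[0,0,-16,0],[0,0,-19,0],[0,0,-22,0],[0,0,-25,0],[0,0,-25,0]]

```text
time_s: 9.28
position: [0.5242, -0.0086, 0.1698]
tcp_rot: [-2.207, 0.035, 2.205]
force: [0.2, -0.8, -1.2]
finger_gap: 0.233
```

Emit:
step_arm:
  motion:
    - [[0,0,-2,0],[0,0,-4,0],[0,0,-6,0],[0,0,-8,0],[0,0,-8,0]]

```text
time_s: 9.9
position: [0.5321, -0.0088, 0.1698]
tcp_rot: [-2.206, 0.035, 2.205]
force: [-0.4, -0.7, -1.1]
finger_gap: 0.231
```

Emit:
step_arm:
  motion:
    - [[0,0,-1,0],[0,0,-2,0],[0,0,-3,0],[0,0,-3,0]]

```text
time_s: 10.4
position: [0.5349, -0.0089, 0.1698]
tcp_rot: [-2.206, 0.034, 2.205]
force: [-0.6, 0.0, -1.4]
finger_gap: 0.23
```

Emit:
step_arm:
  motion:
    - [[0,0,-1,0],[0,0,-2,0],[0,0,-2,0]]

```text
time_s: 10.78
position: [0.5369, -0.0089, 0.1698]
tcp_rot: [-2.206, 0.034, 2.205]
force: [-0.0, 0.3, -1.8]
finger_gap: 0.233
```

Emit:
step_arm:
  motion:
    - [[0,0,-1,0],[0,0,-2,0],[0,0,-2,0]]

```text
time_s: 11.15
position: [0.5389, -0.009, 0.1699]
tcp_rot: [-2.206, 0.034, 2.205]
force: [0.8, 0.6, -1.5]
finger_gap: 0.232
```

Emit:
step_arm:
  motion:
    - [[0,0,-1,0],[0,0,-1,0],[0,0,-1,0]]

```text
time_s: 11.52
position: [0.5396, -0.0089, 0.1698]
tcp_rot: [-2.205, 0.034, 2.206]
force: [-1.4, 0.1, -0.6]
finger_gap: 0.233
```

Emit:
step_arm:
  motion:
    - [[0,0,-1,0],[0,0,-1,0],[0,0,-1,0]]

```text
time_s: 11.9
position: [0.5397, -0.0089, 0.1697]
tcp_rot: [-2.203, 0.034, 2.208]
force: [-4.9, -1.0, 1.2]
finger_gap: 0.232
```

Emit:
step_arm:
  motion:
    - [[0,0,-1,0],[0,0,-1,0],[0,0,-1,0]]

```text
time_s: 12.28
position: [0.5398, -0.0089, 0.1696]
tcp_rot: [-2.201, 0.034, 2.21]
force: [-6.7, -1.1, 2.5]
finger_gap: 0.236
```

Emit:
step_arm:
  motion:
    - [[0,0,-1,0],[0,0,-2,0],[0,0,-3,0],[0,0,-3,0],[0,0,-3,0]]

```text
time_s: 12.9
position: [0.5399, -0.0087, 0.1693]
tcp_rot: [-2.193, 0.033, 2.218]
force: [-13.1, -1.3, 6.5]
finger_gap: 0.231
```

```bash
python3 avg.py n
python3 - <<'E'
from h import *
f=grab('side'); a=cv2.imread('pics/wn.png')[130:400,220:430]
s=f['pixels'][225:325,245:345]
a=cv2.resize(a,(400,514),interpolation=3); s=cv2.resize(s,(400,514),interpolation=3)
cv2.imwrite('pics/n1.png',cv2.convertScaleAbs(np.hstack([a,s]),alpha=1.4,beta=15))
E
```

```text
avg [ 0.5399 -0.0087  0.1694] [0. 0. 0.] F [-11.84  -1.08   6.54]
t 13.15 pos [ 0.5399 -0.0087  0.1694] jawyaw 3.111 F [-12.1  -1.2   6.9] gap 0.23447776947432605
shift [ 1.4  0.6 89.9] turn 0.0
```

View pics/n1.png

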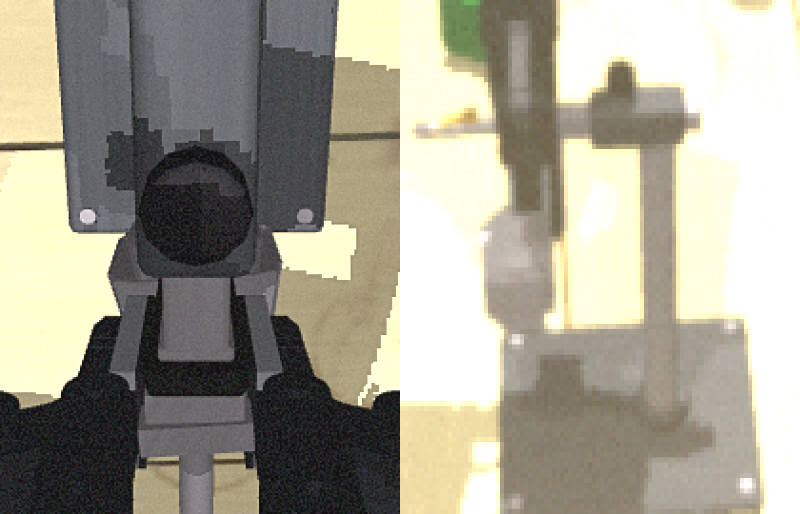

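The wrist view shows the two handles lying together against the black stop, at (192,425). The side view shows the middle bowl over the small one. I'll ease the push, open and lift clear.

Emit:
step_arm:
  motion:
    - [[0,0,2,0],[0,0,4,0],[0,0,4.5,0]]

```text
time_s: 13.58
position: [0.5397, -0.0088, 0.1695]
tcp_rot: [-2.204, 0.034, 2.207]
force: [-3.0, 0.9, -1.5]
finger_gap: 0.236
```

Emit:
step_arm:
  motion:
    - [[0,0,0,0],[0,0,0,0],[0,0,0,0],[0,0,0,0]]
  gripper: 0.0

```text
time_s: 14.08
position: [0.5407, -0.0091, 0.17]
tcp_rot: [-2.207, 0.035, 2.205]
force: [-0.3, 0.4, -0.8]
finger_gap: 0.499
```

Emit:
step_arm:
  motion:
    - [[-15,0,0,0],[-40,0,0,0],[-80,0,0,0],[-120,0,30,0],[-150,0,80,0],[-150,0,130,0],[-150,0,140,0],[-150,0,140,0]]

```text
time_s: 15.08
position: [0.4005, -0.0047, 0.3208]
tcp_rot: [-2.209, 0.035, 2.203]
force: [1.5, -0.9, 0.7]
finger_gap: 0.498
```

```bash
python3 wl.py r scoop_medium,sleeve_mouth 0.40,0.25,0.30 -0.14
python3 - <<'E'
from h import *
z=np.load('pics/wr.npz'); im=cv2.imread('pics/wr.png'); g=cv2.cvtColor(im,cv2.COLOR_BGR2GRAY)
print(px({k:z[k] for k in 'KRt'},[.54,-.009,.188]))
f=grab('side'); s=cv2.resize(f['pixels'][215:325,235:345],(400,400),interpolation=3)
u,v=px({k:z[k] for k in 'KRt'},[.525,-.009,.188]).astype(int)
v0=max(0,v-50); a=cv2.resize(im[v0:v0+100,u-50:u+50],(400,400),interpolation=3)
cv2.imwrite('pics/n2.png',cv2.convertScaleAbs(np.hstack([a,s]),alpha=1.3,beta=15))
E
```

```text
scoop_medium 0.83 [ 0.5407 -0.0099  0.1774] [324.  39.]
t 15.225 pos [ 0.4019 -0.0051  0.3201] jawyaw 3.11 F [-0.4 -0.5 -0.3] gap 0.4991064599606801
shift [  20.  -254.9    9.9] turn 0.109
[322.34782314  35.55339864]
```

View pics/n2.png

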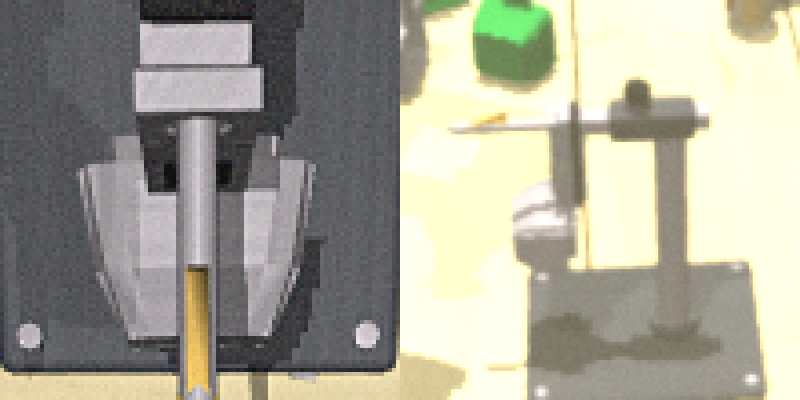

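The view shows the middle handle flat on the small one at the stop, (197,88), with the keeper up behind it at (197,320). Now the large steel scoop.

Emit:
step_arm:
  motion:
    - [[10,-60,11,0.05],[20,-120,11,0.109],[40,-180,11,0.109],[60,-240,11,0.109],[70,-280,11,0.109],[70,-290,11,0.109],[70,-290,11,0.109],[70,-290,11,0.109]]

```text
time_s: 16.27
position: [0.3987, 0.2845, 0.25]
tcp_rot: [-2.148, 0.153, 2.148]
force: [0.5, -0.8, -0.2]
finger_gap: 0.498
```

```bash
python3 wl.py l scoop_large 0.433,0.285,0.0965 -0.14
python3 - <<'E'
import cv2
cv2.imwrite('pics/wlc.png',cv2.imread('pics/wl.png')[60:400,150:500])
E
```

```text
scoop_large 0.63 [0.5128 0.2957 0.1077] [285.  84.]
scoop_large 0.57 [0.4344 0.2801 0.1073] [322. 190.]
t 16.375 pos [0.3987 0.2844 0.2502] jawyaw 2.999 F [ 0.9 -0.3  0.6] gap 0.49877904581031723
shift [153.8  -5.4 -33.8] turn -0.002
```

View pics/wlc.png

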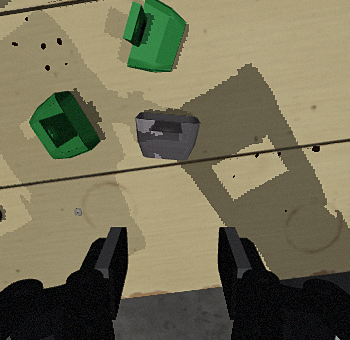

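In the crop, the steel scoop is at (167,132) and the green look-alikes are at (157,35) and (66,125). Its rear edge runs about 0.07 rad off the jaws, so I'll turn that much and grip.

Emit:
step_arm:
  motion:
    - [[30,-2.6,-35,0.07],[80,-2.6,-35,0.07],[125,-2.6,-35,0.07],[153.5,-2.6,-35,0.07],[153.5,-2.6,-35,0.07]]

```text
time_s: 17.0
position: [0.4324, 0.2818, 0.0949]
tcp_rot: [-2.106, 0.227, 2.115]
force: [-0.3, -0.1, 0.4]
finger_gap: 0.501
```

Emit:
step_arm:
  motion:
    - [[0,0,0,0],[0,0,0,0],[0,0,0,0],[0,0,0,0],[0,0,0,0]]
  gripper: -1

```text
time_s: 17.62
position: [0.4342, 0.2835, 0.0976]
tcp_rot: [-2.113, 0.221, 2.108]
force: [0.9, 0.1, 6.5]
finger_gap: 0.268
```

```bash
python3 avg.py lg
```

```text
avg [0.4342 0.2836 0.0976] [0. 0. 0.] F [ 0.18 -0.47  6.57]
t 17.875 pos [0.4342 0.2836 0.0976] jawyaw 2.932 F [ 0.5 -0.4  6.7] gap 0.2667222658509591
shift [-71.6 280.3 -76. ] turn -0.179
```

Emit:
step_arm:
  motion:
    - [[-30,0,0,0],[-80,0,0,0],[-130,0,0,0],[-180,0,0,0],[-205,0,0,0],[-205,0,0,0]]

```text
time_s: 18.62
position: [0.434, 0.2837, 0.3033]
tcp_rot: [-2.114, 0.22, 2.105]
force: [-0.3, -0.0, -2.1]
finger_gap: 0.271
```

Run:
```python
from h import *
plan([.44,-.0062,.300],-.031)
```

```text
t 18.625 pos [0.434  0.2837 0.3033] jawyaw 2.932 F [-0.3 -0.  -2.1] gap 0.27123753434661313
shift [  2.8 282.3 -66.2] turn -0.179
```

Emit:
step_arm:
  motion:
    - [[3,50,-12,-0.06],[3,105,-25,-0.12],[3,160,-38,-0.179],[3,215,-50,-0.179],[3,260,-61,-0.179],[3,282.5,-66,-0.179],[3,282.5,-66,-0.179],[3,282.5,-66,-0.179]]

```text
time_s: 19.62
position: [0.438, -0.0061, 0.2972]
tcp_rot: [-2.202, 0.033, 2.208]
force: [-0.1, 0.0, -1.3]
finger_gap: 0.268
```

Emit:
step_arm:
  motion:
    - [[30,0,0,0],[75,0,0,0],[110,0,0,0],[125,0,0,0],[129,0,0,0],[129,0,0,0],[129,0,0,0]]

```text
time_s: 20.5
position: [0.4395, -0.0066, 0.17]
tcp_rot: [-2.208, 0.034, 2.204]
force: [-0.8, -0.5, -1.9]
finger_gap: 0.265
```

```bash
sed -i 's/plan(\[0.45,-.0065,.169\]/plan([0.44,-.0062,.171]/' avg.py; python3 avg.py lp
python3 - <<'E'
import cv2
im=cv2.imread('pics/wlp.png'); g=cv2.cvtColor(im,cv2.COLOR_BGR2GRAY)
p=cv2.imread('pics/wp.png'); h=cv2.cvtColor(p,cv2.COLOR_BGR2GRAY)
for v in (150,200,230,320,335,342,350,358): print(v,g[v,284:360:2].tolist())
print('old'); 
for v in (200,342): print(v,h[v,284:360:2].tolist())
E
```

```text
avg [ 0.4393 -0.0068  0.1699] [0.0001 0.0001 0.0001] F [ 0.19 -0.09 -1.5 ]
t 20.75 pos [ 0.4392 -0.0069  0.1698] jawyaw 3.11 F [ 0.2  0.3 -0.9] gap 0.26989520479743545
shift [-1.2 -0.7 -0.8] turn -0.0
150 [165, 164, 164, 164, 163, 164, 160, 163, 165, 163, 159, 172, 58, 92, 138, 116, 106, 95, 80, 72, 45, 119, 87, 73, 97, 97, 96, 93, 93, 94, 94, 91, 176, 164, 163, 168, 161, 164]
200 [70, 72, 143, 146, 143, 143, 141, 144, 148, 154, 68, 71, 46, 50, 59, 81, 146, 147, 144, 137, 134, 106, 85, 101, 95, 99, 94, 95, 95, 96, 93, 91, 93, 96, 101, 96, 96, 96]
230 [147, 150, 154, 150, 153, 149, 152, 64, 75, 74, 74, 70, 68, 52, 62, 68, 68, 78, 86, 79, 75, 68, 57, 101, 96, 96, 94, 94, 97, 96, 96, 95, 92, 94, 97, 95, 93, 93]
320 [45, 41, 9, 5, 4, 7, 15, 45, 36, 38, 40, 32, 42, 44, 40, 41, 45, 38, 42, 38, 43, 44, 39, 46, 39, 45, 40, 45, 40, 43, 40, 37, 43, 7, 11, 0, 5, 26]
335 [36, 28, 0, 11, 7, 30, 35, 33, 32, 33, 36, 40, 39, 40, 37, 41, 41, 32, 37, 37, 32, 37, 40, 40, 40, 42, 42, 40, 37, 41, 39, 38, 39, 42, 16, 15, 18, 0]
342 [0, 13, 26, 12, 13, 45, 38, 41, 43, 40, 35, 43, 47, 38, 48, 53, 47, 56, 55, 59, 52, 52, 53, 53, 48, 51, 52, 49, 43, 41, 38, 43, 41, 35, 22, 20, 8, 12]
350 [9, 0, 9, 9, 32, 42, 40, 38, 39, 38, 45, 35, 53, 52, 48, 54, 53, 67, 70, 76, 62, 60, 50, 47, 52, 53, 50, 37, 39, 39, 35, 40, 40, 47, 40, 5, 17, 0]
358 [0, 18, 7, 46, 37, 41, 40, 37, 43, 42, 43, 42, 40, 40, 40, 35, 45, 42, 54, 48, 71, 51, 39, 40, 40, 35, 43, 37, 41, 40, 40, 37, 40, 36, 40, 43, 31, 5]
old
200 [71, 65, 151, 140, 144, 145, 143, 143, 145, 150, 62, 71, 70, 73, 48, 56, 135, 127, 111, 97, 89, 73, 65, 97, 67, 92, 95, 91, 96, 95, 93, 95, 94, 97, 95, 95, 92, 97]
342 [22, 4, 4, 0, 11, 22, 42, 39, 38, 38, 42, 35, 41, 49, 47, 76, 96, 96, 97, 94, 100, 98, 96, 104, 100, 108, 40, 38, 35, 37, 34, 44, 50, 39, 18, 20, 0, 7]
```

Emit:
step_arm:
  motion:
    - [[-1.2,-0.7,-4,0],[-1.2,-0.7,-12,0],[-1.2,-0.7,-20,0],[-1.2,-0.7,-27,0],[-1.2,-0.7,-33,0],[-1.2,-0.7,-39,0],[-1.2,-0.7,-44,0],[-1.2,-0.7,-44,0]]

```text
time_s: 21.75
position: [0.4834, -0.0076, 0.1705]
tcp_rot: [-2.206, 0.034, 2.205]
force: [0.3, 0.9, -1.7]
finger_gap: 0.266
```

Emit:
step_arm:
  motion:
    - [[0,0,-4,0],[0,0,-8,0],[0,0,-12,0],[0,0,-16,0],[0,0,-16,0]]

```text
time_s: 22.38
position: [0.4994, -0.008, 0.1705]
tcp_rot: [-2.206, 0.034, 2.205]
force: [-0.1, -0.3, -2.0]
finger_gap: 0.269
```

Emit:
step_arm:
  motion:
    - [[0,0,-4,0],[0,0,-8,0],[0,0,-12,0],[0,0,-16,0],[0,0,-20,0],[0,0,-24,0],[0,0,-27,0],[0,0,-27,0]]

```text
time_s: 23.38
position: [0.5264, -0.009, 0.1704]
tcp_rot: [-2.206, 0.035, 2.205]
force: [0.4, -0.3, -0.9]
finger_gap: 0.271
```

Emit:
step_arm:
  motion:
    - [[0,0,-1,0],[0,0,-2,0],[0,0,-3,0],[0,0,-3,0]]

```text
time_s: 23.88
position: [0.529, -0.0089, 0.1705]
tcp_rot: [-2.206, 0.034, 2.206]
force: [-0.0, -0.4, -1.0]
finger_gap: 0.269
```

Emit:
step_arm:
  motion:
    - [[0,0,-1,0],[0,0,-2,0],[0,0,-2,0]]

```text
time_s: 24.25
position: [0.531, -0.009, 0.1705]
tcp_rot: [-2.206, 0.034, 2.206]
force: [-0.2, -0.0, -1.0]
finger_gap: 0.27
```

Emit:
step_arm:
  motion:
    - [[0,0,-1,0],[0,0,-2,0],[0,0,-2,0]]

```text
time_s: 24.62
position: [0.533, -0.0091, 0.1705]
tcp_rot: [-2.206, 0.034, 2.206]
force: [0.1, -0.4, -1.5]
finger_gap: 0.27
```

Emit:
step_arm:
  motion:
    - [[0,0,-1,0],[0,0,-2,0],[0,0,-2,0]]

```text
time_s: 25.0
position: [0.535, -0.0091, 0.1705]
tcp_rot: [-2.206, 0.034, 2.206]
force: [-0.3, 0.7, -1.3]
finger_gap: 0.268
```

Emit:
step_arm:
  motion:
    - [[0,0,-1,0],[0,0,-2,0],[0,0,-2,0]]

```text
time_s: 25.38
position: [0.537, -0.0092, 0.1705]
tcp_rot: [-2.206, 0.034, 2.206]
force: [0.5, -0.4, -0.9]
finger_gap: 0.27
```

Emit:
step_arm:
  motion:
    - [[0,0,-1,0],[0,0,-1,0],[0,0,-1,0]]

```text
time_s: 25.75
position: [0.5379, -0.0092, 0.1705]
tcp_rot: [-2.206, 0.034, 2.206]
force: [-0.2, -0.8, -1.5]
finger_gap: 0.268
```

Emit:
step_arm:
  motion:
    - [[0,0,-1,0],[0,0,-1,0],[0,0,-1,0]]

```text
time_s: 26.12
position: [0.5388, -0.0092, 0.1705]
tcp_rot: [-2.205, 0.034, 2.206]
force: [-0.8, 0.3, -1.1]
finger_gap: 0.273
```

Emit:
step_arm:
  motion:
    - [[0,0,-1,0],[0,0,-1,0],[0,0,-1,0]]

```text
time_s: 26.5
position: [0.5394, -0.0092, 0.1704]
tcp_rot: [-2.204, 0.034, 2.207]
force: [-2.3, -0.0, 0.3]
finger_gap: 0.266
```

```bash
python3 avg.py le
python3 - <<'E'
import cv2
im=cv2.imread('pics/wle.png'); g=cv2.cvtColor(im,cv2.COLOR_BGR2GRAY)
o=cv2.cvtColor(cv2.imread('pics/wn.png'),cv2.COLOR_BGR2GRAY); l=cv2.cvtColor(cv2.imread('pics/wlp.png'),cv2.COLOR_BGR2GRAY)
for n,x in (('large',g),('medium nested',o),('large free',l)): print(n,[int(v) for v in x[300:400:2,322]],'\n  off-axis',[int(v) for v in x[300:400:2,310]])
E
```

```text
avg [ 0.5394 -0.0092  0.1704] [0. 0. 0.] F [-3.11  0.2   0.18]
t 26.75 pos [ 0.5394 -0.0092  0.1704] jawyaw 3.11 F [-3.1 -0.3  0.3] gap 0.26615617366072425
shift [-0.5  0.1 99.4] turn -0.0
large [69, 64, 68, 68, 66, 66, 72, 68, 21, 14, 3, 8, 0, 11, 5, 20, 16, 35, 69, 66, 68, 68, 69, 66, 66, 62, 63, 67, 69, 65, 68, 67, 45, 65, 68, 65, 69, 72, 67, 67, 97, 90, 92, 90, 86, 89, 85, 87, 89, 88] 
  off-axis [67, 70, 67, 64, 66, 70, 67, 63, 21, 18, 15, 20, 9, 21, 12, 10, 5, 36, 63, 66, 66, 68, 65, 67, 63, 64, 66, 62, 62, 62, 63, 69, 45, 68, 70, 68, 71, 67, 67, 67, 114, 99, 90, 94, 109, 106, 104, 105, 106, 109]
medium nested [67, 70, 66, 66, 72, 69, 61, 66, 64, 67, 4, 7, 12, 0, 10, 17, 5, 20, 14, 55, 64, 67, 64, 68, 71, 65, 46, 57, 63, 67, 65, 63, 60, 62, 62, 64, 65, 64, 66, 67, 91, 88, 81, 84, 92, 86, 88, 84, 87, 89] 
  off-axis [63, 71, 64, 67, 67, 67, 66, 61, 67, 60, 0, 9, 15, 9, 21, 12, 21, 21, 8, 52, 67, 65, 58, 70, 65, 67, 56, 41, 71, 64, 63, 63, 67, 62, 63, 115, 30, 79, 104, 110, 99, 88, 94, 99, 100, 105, 109, 107, 105, 108]
large free [38, 35, 37, 34, 44, 36, 39, 37, 48, 44, 38, 45, 37, 38, 31, 51, 35, 35, 48, 56, 60, 59, 59, 58, 52, 76, 93, 99, 91, 48, 40, 42, 35, 60, 58, 58, 57, 55, 61, 60, 95, 92, 88, 91, 90, 93, 77, 164, 163, 157] 
  off-axis [33, 34, 38, 38, 37, 44, 38, 34, 39, 45, 44, 39, 34, 33, 34, 50, 35, 36, 39, 40, 49, 38, 47, 48, 50, 52, 52, 61, 37, 40, 40, 44, 37, 63, 57, 58, 57, 58, 53, 59, 93, 97, 97, 95, 92, 168, 163, 161, 161, 161]
```

Contact is felt. The image rows read stop, two handles (28 rows), a joint line, then the large handle, so the stack is consistent. I'll press firmly.

Emit:
step_arm:
  motion:
    - [[0,0,-1,0],[0,0,-2,0],[0,0,-3,0],[0,0,-4,0],[0,0,-4.5,0],[0,0,-4.5,0]]

```text
time_s: 27.5
position: [0.5395, -0.009, 0.1699]
tcp_rot: [-2.193, 0.032, 2.218]
force: [-11.6, -1.7, 5.2]
finger_gap: 0.27
```

Emit:
step_arm:
  motion:
    - [[0,0,2,0],[0,0,4,0],[0,0,4.5,0],[0,0,4.5,0]]

```text
time_s: 28.0
position: [0.5394, -0.009, 0.1701]
tcp_rot: [-2.204, 0.034, 2.207]
force: [-3.4, 1.0, -3.4]
finger_gap: 0.273
```

Emit:
step_arm:
  motion:
    - [[0,0,0,0],[0,0,0,0],[0,0,0,0],[0,0,0,0]]
  gripper: 0.0

```text
time_s: 28.5
position: [0.5404, -0.0094, 0.1708]
tcp_rot: [-2.207, 0.035, 2.204]
force: [-0.2, 0.4, 0.4]
finger_gap: 0.497
```

Emit:
step_arm:
  motion:
    - [[-15,0,0,0],[-40,0,0,0],[-80,0,0,0],[-120,0,30,0],[-150,0,80,0],[-150,0,130,0],[-150,0,140,0],[-150,0,140,0]]

```text
time_s: 29.5
position: [0.4002, -0.005, 0.3215]
tcp_rot: [-2.209, 0.035, 2.203]
force: [1.0, -0.3, 0.2]
finger_gap: 0.498
```

```bash
python3 wl.py z scoop_large,scoop_medium,jar_open,cup,spice 0.40,0.25,0.30 -0.14; python3 look.py 9 side,top | grep -v stand
python3 - <<'E'
from h import *
z=dict(np.load('pics/wz.npz')); im=cv2.imread('pics/wz.png')
s=cv2.resize(cv2.imread('pics/side9.png')[215:325,235:345],(400,400),interpolation=3)
u,v=px(z,[.525,-.009,.188]).astype(int); v0=max(0,v-50); a=cv2.resize(im[v0:v0+100,u-50:u+50],(400,400),interpolation=3)
cv2.imwrite('pics/n3.png',cv2.convertScaleAbs(np.hstack([a,s]),alpha=1.3,beta=15))
E
```

```text
scoop_large 0.67 [ 0.5361 -0.0133  0.1779] [328.  46.]
scoop_medium 0.87 [ 0.5395 -0.0119  0.1741] [326.  42.]
spice 0.63 [ 0.5406 -0.0078  0.1777] [320.  39.]
t 29.8 pos [ 0.401  -0.0051  0.3203] jawyaw 3.111 F [ 0.2  0.3 -1.1] gap 0.4989080863793718
shift [  20.3 -254.9    8.9] turn 0.109
side cam at [ 0.556 -0.73   0.76 ] [[0.99, -0.1, -0.0], [-0.07, -0.6, -0.79], [0.08, 0.79, -0.61]] 440.5434652455205
sleeve_mouth 0.98 [ 0.568 -0.008  0.178] [290. 249.]
scoop_small 0.64 [ 0.548 -0.01   0.179] [281. 250.]
scoop_medium 0.65 [ 0.538 -0.007  0.177] [276. 250.]
scoop_large 0.96 [0.443 0.377 0.108] [241. 187.]
scoop_large 0.95 [0.512 0.298 0.11 ] [265. 200.]
scoop_large 0.86 [ 0.533 -0.005  0.182] [273. 248.]
jar_open 0.76 [0.587 0.457 0.003] [291. 200.]
cup 0.74 [ 0.805 -0.027  0.007] [395. 304.]
spice 0.92 [ 0.7    0.33  -0.002] [331. 222.]
top cam at [0.454 0.067 1.57 ] [[-0.02, -1.0, -0.01], [-0.99, 0.03, -0.11], [0.11, 0.01, -0.99]] 598.1442009239114
sleeve_mouth 0.92 [ 0.57  -0.011  0.178] [366. 251.]
scoop_small 0.46 [ 0.546 -0.009  0.171] [365. 262.]
scoop_small 0.46 [ 0.811 -0.034  0.001] [368. 166.]
scoop_medium 0.45 [ 0.539 -0.009  0.175] [365. 264.]
scoop_large 0.92 [ 0.538 -0.012  0.175] [367. 265.]
scoop_large 0.79 [0.446 0.372 0.105] [208. 308.]
scoop_large 0.73 [0.514 0.294 0.104] [240. 279.]
jar_open 0.73 [ 0.589  0.453 -0.002] [186. 254.]
cup 0.63 [ 0.812 -0.03   0.004] [366. 166.]
cup 0.32 [ 0.538 -0.011  0.174] [366. 265.]
spice 0.67 [0.699 0.331 0.001] [232. 211.]
spice 0.43 [ 0.548 -0.009  0.174] [365. 260.]
30.7
```

View pics/n3.png

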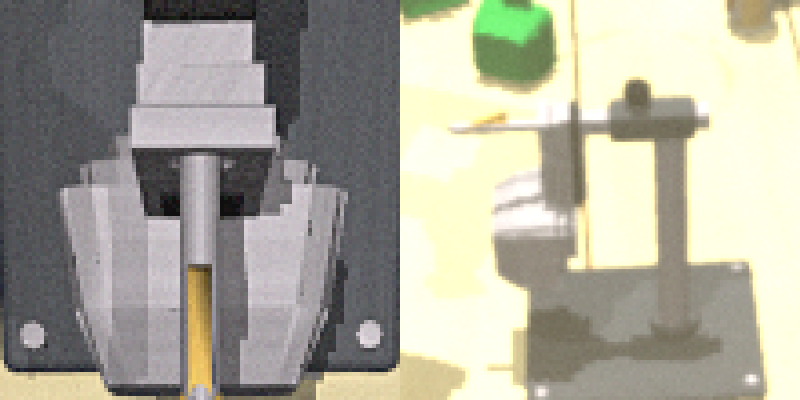

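The last view shows three handles stacked against the stop, at (197,40–145), the bowls nested one in another, and the keeper up in front at (197,320). The gripper is clear.

```bash
python3 -c "
from rig import r
print(r.sign_off())"
```

```text
the job is handed in; nothing more can be done
None
```

The nest is packed and handed in at about 31 s, inside the 72 s limit. I hung the middle scoop and then the large steel one on the bar. Each went past the keeper and was pressed with about 12 N until it stopped moving, then released.

- **Nest:** the last pictures show the three handles stacked flat against the stop, with the bowls nested and the keeper sprung up in front of them. The gripper was clear of everything.
- **Surroundings:** the jar, cup, spice jar and green look-alikes were found where they were at the start, within the networks' few mm.
- **Disagreements:** the networks gave some low-confidence false finds around the nest (a "spice" and a "cup" there). The large scoop stopped about 5 mm further along than I expected. I put that down to where the jaws held its handle, because the pictures show the stack closed. The keeper's own push was not visible in the force readings.

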